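# Raise a lens cell on a cam lift and hold it at the top

## Task

Set the lens cell upright and gently (not dropped) in the round dish of the cam lift and let go of it. Then take the red sleeve of the cam lever, swing the lever up to the cam's highest lift, which is where the lever stands straight up, and finish while still holding it there with the gripper, because a spring pulls it back down. Leave the grease jar and the brass ring next to the lens cell where they are.

Things in the scene. Friction and masses are not known exactly. Their poses are not given: they have to be found in the camera images.
- lens_cell: Loose lens cell to be placed: a bright aluminium flange 60 mm across and 8 mm thick at the bottom, above it a dark steel barrel 40 mm across up to 46 mm total height, a green glass disc on top. About 0.11 to 0.22 kg. Origin at the centre of its underside, z up. Grip it by the barrel. It starts in one of three places on the left of the bench, the grease jar and the brass ring in the others.
- lift_base: The cam lift, fixed to the bench: dark steel base plate 190 x 130 x 12 mm, two aluminium cheeks 72 mm high at y = -45 and +45 mm of its frame, 50 mm long, a brass eccentric between them, and over it the lift table: an aluminium cross bar 140 mm long (x) and 30 mm wide with the round dish on it. Origin at the centre of the base plate's underside, on the bench; its x axis points away from the lever's resting side, y to its left, z up. The lever lies outside the cheek at -y.
- seat (a point): Centre of the flat floor of the dish on the lift table, at the lift's centre (x = y = 0 of its frame). The dish is 76 mm across outside and 68 mm inside, its rim stands 4 mm above this floor. The floor is about 88 mm above the bench with the lever down and rises 10.4 mm to about 98 mm at the highest lift. Moves straight up and down.
- lever_pivot (a point): Fixed point on the lever's horizontal turning axis (the y axis direction of lift_base), level with the middle of the red sleeve: at x = 0, y = -95 mm, z = 50 mm in the frame of lift_base. The middle of the sleeve moves on a circle of 110 mm radius about this point.
- lever_grip: Red sleeve on the end of the cam lever: a bar 18 mm thick and 60 mm long, along the y axis of lift_base, that spins freely on its pin. Origin at its middle. With the lever down it lies on the -x side of the pivot (100 mm) and 96 mm above the bench; with the lever straight up, right above the pivot at 160 mm. Its own orientation means nothing, as the sleeve spins.
- cam_lever (a joint): Angle of the cam lever, rad: 0 at rest, pointing to -x of lift_base and 25 degrees above level; it grows as the lever swings up; 1.134 (65 degrees) is straight up, the highest lift; it can go on to a stop at 1.9, where the table has sunk again. A return spring pulls it to 0 with 0.12 N m at rest and 0.26 N m upright (about 2.3 N at the sleeve), so it falls back when let go.
- grease_jar: Bystander: amber glass jar with black cap, 52 mm across, 50 mm high. Origin at the centre of its underside.
- spare_ring: Bystander: brass ring, 64 mm across outside, 44 mm inside, 18 mm high. Origin at the centre of its underside.

How it is judged (in metres and radians):
On the way:
1. the lens cell stands in the dish, let go, with the lever still down (horizontal distance between lens_cell and seat below 0.006 m and z of lens_cell in the frame of seat between -0.003 and 0.003 m and angle between lens_cell's own z axis and vertical below 0.06 rad and contact force between lens_cell and the arm below 0.1 N and contact force between lens_cell and the fingers below 0.1 N and value of joint cam_lever below 0.25 rad), for 0.3 s.
At the end, for the whole second after the job is handed in: The lens cell stands upright in the dish (centre within 6 mm, on the floor within 3 mm, tilt under 0.06 rad), untouched by the robot and lifted to at least 96 mm above the bench; the lever is still, within 0.15 rad of straight up, and the fingers are holding the red sleeve (over 1 N) (horizontal distance between lens_cell and seat below 0.006 m and z of lens_cell in the frame of seat between -0.003 and 0.003 m and angle between lens_cell's own z axis and vertical below 0.06 rad and contact force between lens_cell and the arm below 0.1 N and contact force between lens_cell and the fingers below 0.1 N and value of joint cam_lever between 0.984 and 1.284 rad and velocity of joint cam_lever between -0.1 and 0.1 rad/s and height (world z) of lens_cell above 0.096 m and contact force between the fingers and lever_grip above 1 N); the arm keeps its last pose, push and grip.
It fails at once if the lens cell is dropped (falls free at over 0.5 m/s) (contact force between lens_cell and the fingers below 0.01 N and linear speed of lens_cell above 0.5 m/s).
It fails at once if the lens cell is tipped over (angle between lens_cell's own z axis and vertical above 0.6 rad).
It fails at once if the grease jar or the brass ring is moved by more than 30 mm (distance of any of grease_jar, spare_ring from where it was at the start of the episode above 0.03 m).
It also fails if it takes over 48 s, if anything falls off the work surface, if the arm or the gripper's body presses on something with over 40 N, if the wrist force passes 120 N, or if a joint passes its speed limit or range.

## Robot

A 7-joint arm with a two-finger parallel gripper is mounted at the origin on the work surface. World frame = base frame: x ahead of the robot, y to its left, z up, the work surface at z = 0. Lengths are in mm, angles in rad, forces in N, time in s.
With the tool pointing down it reaches from about 400 to 925 mm from the base axis. Payload 4.1 kg.
Tool frame: the origin (TCP) lies midway between the tips of the shut fingers; the grasp point (between the pads) lies 19 mm behind it; z points along the fingers, y is the line along which they close (so a half turn about z gives the same grasp; the last joint's range is limited). The gripper opens to 85 mm and grips with 20 to 120 N. Pads are 22 mm wide; open, the fingers measure 114 mm over their backs; the gripper's body (76 mm by 85 mm) begins 54 mm behind the grasp point. The pads swing forward as they close: fully open they stand 13 mm farther back than shut.
Start: joints at [-1.359, 0.398, 0.045, 1.537, -0.019, 1.207, -0.051], TCP at [198.762, 618.9, 231.347] pointing down, gripper open.
Joint ranges: [-2.82, 2.82], [-0.49, 2.23], [-1.37, 1.46], [0, 2.46], [-1.36, 4.5], [0.23, 2], [-2.94, 2.94]. Speed limits (rad/s): [2.57, 2.57, 3.14, 3.14, 3.14, 3.14, 3.14].

## Interface

Orientations are given as a rotation vector (axis times angle).
In Python, from station import robot, kinematics, optics gives the robot as it stands. Calls block until the motion is done:
- robot.move_ptp(position, orientation): joint-space move of the TCP to a pose.
- robot.movel(position, frame=None, speed=150, stop_force=None): straight line of the TCP; frame=None keeps the orientation; speed is the mean speed in mm/s. With stop_force (N) it stops when the force on the tool has changed by that much, and returns True; else False.
- robot.goto_joints(angles): joint-space move.
- robot.ungrasp() and robot.gripper_close(): open the fingers fully, or close them until they stop; the grip force is fixed at half the most.
- robot.dwell(seconds).
- kinematics.solve_ik(position, orientation): joint angles nearest the present ones, or None.
- optics.get_image(name): name is "side" or "top"; returns a dict with "frame" (400x640x3 uint8, red, green, blue), "range_z" (400x640 float32, mm along the optical axis (not along the pixel's ray), 0 where there is no reading), "fx", "fy", "cx", "cy" (pixels), "k1" (the pictures are not rectified: a ray, as slopes to the right and down, at radius r is drawn at 1 + k1 r^2 times it, then the intrinsics apply), "origin" and "rotation" of the camera in the world. Camera axes: x right, y down, z forward; pixel columns grow to the right and rows downward; lengths in mm; the calibration is good to about 2 mm. A picture is of the moment at which its call begins.
A pose or a line that the arm cannot do raises robot.PlanningError and nothing moves.
- robot.finish_job(): hands the job in; it is judged then, once.
Readings, each from a call of its own:
- robot.get_clock(): time.
- robot.get_q(): joint angles.
- robot.get_joint_velocities(): joint speeds.
- robot.get_joint_torque(): joint torques, N m.
- robot.get_eef_pos(): TCP position.
- robot.get_orientation(): TCP orientation.
- robot.get_force(): force on the tool from outside, world axes, zero at the start.
- robot.get_moment(): the same for the moment, N m.
- robot.get_grip_width(): finger opening in mm.
- robot.get_grip_force(): force on a finger pad.
Only numpy, scipy, OpenCV 4.12 (cv2) and the standard library are available. Lean on these libraries where they do the work, as an engineer would, in place of code of your own. Each camera call takes 0.05 s, during which the arm holds its last target. There are 200 camera calls.

## Working session

There is one attempt and no reset: what is moved stays moved. The work goes in short steps, each a Python script; the robot and the scene stay as the last script left them, time stands still between calls to the robot, and variables do not carry over. Pictures are saved under pics/ and viewed, at most 10 in all, crops included, and the job is handed in when it is done.

```bash
ls; mkdir -p pics; cat > h.py <<'E'
from station import robot, kinematics, optics
import numpy as np, cv2
def world(im,u,v,z=None):
    """pixel arrays + z-depth -> world"""
    u=np.atleast_1d(np.asarray(u,float));v=np.atleast_1d(np.asarray(v,float))
    K=np.array([[im["fx"],0,im["cx"]],[0,im["fy"],im["cy"]],[0,0,1.]])
    p=cv2.undistortPoints(np.stack([u,v],-1)[:,None],K,np.array([im["k1"],0,0,0.]))[:,0]
    d=im["range_z"][v.round().astype(int),u.round().astype(int)] if z is None else z
    c=np.column_stack([p,np.ones(len(p))])*np.reshape(d,(-1,1))
    return c@np.array(im["rotation"]).T+np.array(im["origin"])
def cloud(im):
    v,u=np.mgrid[0:400,0:640]
    P=world(im,u.ravel(),v.ravel()).reshape(400,640,3); P[im["range_z"]==0]=np.nan
    return P
def save(im,n): cv2.imwrite(f"pics/{n}.png",im["frame"][...,::-1])
E
python3 - <<'E'
from h import *
for n in("top","side"):
    im=optics.get_image(n); save(im,n+"0"); np.save(n+"0.npy",im,allow_pickle=True)
    print(n,im["origin"],np.round(im["rotation"],3).tolist(),im["fx"],im["k1"])
print(robot.get_clock(),robot.get_orientation(),robot.get_force())
E
```

```text
pics
top [418.80230202  71.32626325 986.74322641] [-2.143, 2.164, -0.175] 471.11689787477314 0.018453796080773965
side [115.87912432 579.52140704 539.97695994] [-0.807, 2.369, -1.272] 453.8543995972915 -0.06128177676950041
0.1 [-4.86112297e-01 -3.10361185e+00  2.80944857e-03] [-0.16418838  0.54392588  0.11431036]
```

View pics/top0.png

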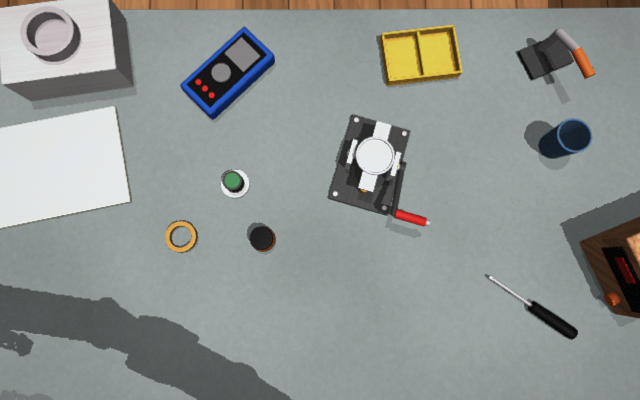

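View pics/side0.png

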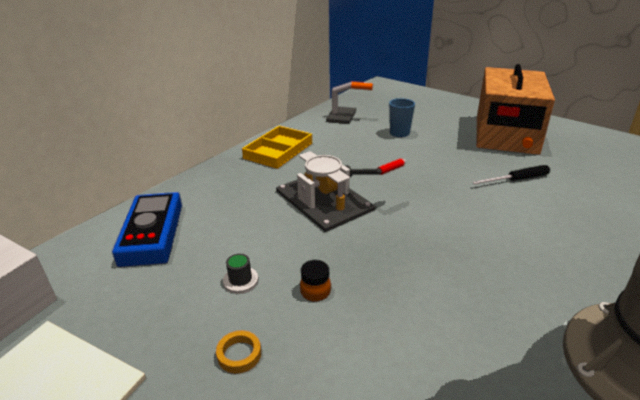

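The top view shows the lens cell (green glass at 233,181; flange about 235,184), the ring at (181,237), the jar at (262,238), the dish at (375,156) and the sleeve from (397,213) to (429,222). The lever points down-right in the image. The camera rotation is a rotation vector, so the helper needs a fix.

```bash
sed -i 's/np.array(im\["rotation"\]).T/cv2.Rodrigues(np.array(im["rotation"],float))[0].T/' h.py
python3 - <<'E'
from h import *
for n in("top","side"):
    im=np.load(n+"0.npy",allow_pickle=True).item(); P=cloud(im); z=P[...,2]
    hsv=cv2.cvtColor(im["frame"],cv2.COLOR_RGB2HSV).astype(int); H,S,V=[hsv[...,i] for i in range(3)]
    uu,vv=np.meshgrid(range(640),range(400))
    box=lambda a,b,c,d:(uu>=a)&(uu<=b)&(vv>=c)&(vv<=d)
    B=dict(top=dict(lens=(215,255,165,200),jar=(245,280,220,255),ring=(160,202,215,258),lift=(325,412,110,218),slv=(385,435,200,230)),
      side=dict(lens=(215,262,245,295),jar=(295,335,255,303),ring=(210,268,325,375),lift=(272,380,145,232),slv=(375,410,152,180)))[n]
    def rep(name,m):
        q=P[m&np.isfinite(z)]; 
        c,r=cv2.minEnclosingCircle(q[:,:2].astype(np.float32)) if len(q) else ((0,0),0)
        print(n,name,len(q),"med",np.median(q,0).round(1),"circ",np.round(c,1),round(r,1),"z",np.percentile(q[:,2],[5,95]).round(1))
    b=box(*B["lens"]); rep("green",b&(H>40)&(H<90)&(S>90)); rep("flange",b&(V>190)&(S<50)); rep("barreltop",b&(z>40))
    rep("jar",box(*B["jar"])&(z>40)); rep("ring",box(*B["ring"])&(z>12)&(S>120))
    rep("dish",box(*B["lift"])&(z>83)&(V>140)&(S<50)); 
    rep("red",box(*B["slv"])&((H<8)|(H>172))&(S>150)&(V>100))
    q=P[box(*B["lift"])&(z>8)&(z<16)][:,:2].astype(np.float32); r=cv2.minAreaRect(q); print("plate",np.round(r[0],1),np.round(r[1],1),round(r[2],1))
im=np.load("top0.npy",allow_pickle=True).item()
c=cv2.resize(im["frame"][105:235,320:440],None,fx=4.5,fy=4.5,interpolation=cv2.INTER_CUBIC); cv2.imwrite("pics/lift.png",c[...,::-1])
E
```

```text
top green 174 med [583.5 219.3  46.5] circ [583.7 219.6] 15.2 z [43.7 48.8]
top flange 232 med [572.1 209.    7.6] circ [584.1 220.5] 30.8 z [ 4.2 10.7]
top barreltop 309 med [582.7 219.3  46. ] circ [583.3 219.6] 20.4 z [42.7 48.9]
top jar 428 med [465.8 160.   49.5] circ [466.2 160.7] 23.3 z [46.8 52.1]
top ring 421 med [471.7 326.9  17.3] circ [472.8 327.8] 31.9 z [14.  20.3]
top dish 1620 med [621.7 -64.2  87.1] circ [622.8 -63.3] 70.7 z [84.3 91.3]
top red 262 med [ 499.6 -125.9  103. ] circ [ 499.9 -126.5] 29.7 z [ 99.1 106.1]
plate [622.3 -64.2] [129.7 190.2] 73.2
side green 188 med [583.7 221.   46.1] circ [582.4 219.8] 17.4 z [44.7 47.7]
side flange 142 med [565.6 221.    7.4] circ [581.6 219.3] 29.1 z [5.8 9. ]
side barreltop 352 med [581.5 222.7  45.7] circ [583.9 220.3] 21.3 z [41.6 47.5]
side jar 556 med [463.3 164.7  49.2] circ [467.  160.4] 24.3 z [41.7 50.8]
side ring 788 med [470.9 330.5  17. ] circ [473.2 328.5] 32.4 z [13.2 18.8]
side dish 787 med [621.3 -63.5  87.4] circ [623.4 -61.1] 71.2 z [85.3 91.7]
side red 179 med [ 496.3 -121.7  101.8] circ [ 494.3 -123.2] 29.9 z [ 95.3 105.4]
plate [ 705.7 -100.1] [151.4 384.2] 66.2
```

View pics/lift.png

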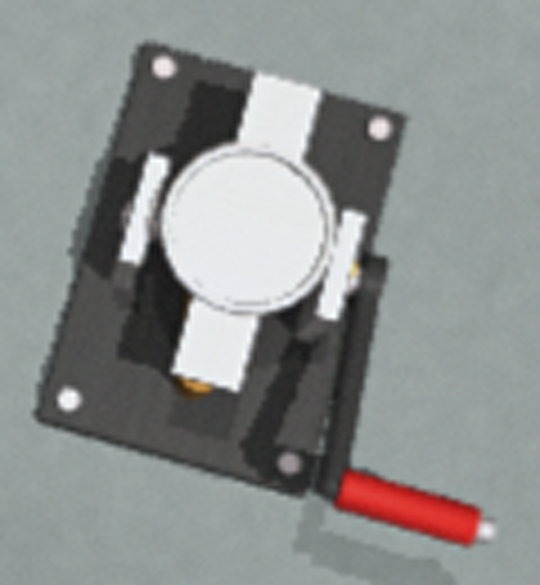

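The lift fits at centre (622.5, -64) with its x axis at -16.8°. That predicts the sleeve at (499.3, -126), which matches the measurement. I'll use one tool yaw, closing along the lift's x axis, for both jobs.

```bash
cat >> h.py <<'E'
A=np.deg2rad(-16.8); C=np.array([622.5,-63.9,0]); LX=np.array([np.cos(A),np.sin(A),0]); LY=np.array([-np.sin(A),np.cos(A),0])
R=np.column_stack([LY,LX,[0,0,-1.]]); ORI=cv2.Rodrigues(R)[0].ravel()
E
python3 - <<'E'
from h import *
L=np.array([583.4,219.9])
for p in ([*L,120],[*L,14],[622,-64,220],[499,-126,77],[595,-155,141]): print(p,np.round(kinematics.solve_ik(p,ORI),2))
robot.move_ptp([*L,110],ORI); print(robot.get_clock(),robot.get_eef_pos())
print(robot.movel([*L,15],speed=100,stop_force=6),robot.get_eef_pos())
f=robot.get_force(); robot.gripper_close(); print(robot.get_grip_width(),robot.get_grip_force(),np.subtract(robot.get_force(),f).round(1),robot.get_eef_pos())
robot.movel([*L,60],speed=80); print(robot.get_eef_pos(),robot.get_grip_width(),robot.get_clock())
im=optics.get_image("side"); np.save("s1.npy",im); save(im,"s1")
c=cv2.resize(im["frame"][150:310,160:340],None,fx=3.3,fy=3.3,interpolation=cv2.INTER_CUBIC); cv2.imwrite("pics/s1c.png",c[...,::-1])
E
```

```text
[np.float64(583.4), np.float64(219.9), 120] [-0.89  0.53  0.63  1.73 -0.36  1.   -0.42]
[np.float64(583.4), np.float64(219.9), 14] [-0.84  0.67  0.57  1.79 -0.48  0.82 -0.33]
[622, -64, 220] [-0.57  0.49  0.85  1.63 -0.39  1.2   0.07]
[499, -126, 77] [-0.64  0.58  1.05  2.03 -0.65  0.91  0.48]
[595, -155, 141] [-0.55  0.68  1.09  1.74 -0.66  1.14  0.45]
2.1417 [582.91036655 222.11695338 110.06402591]
False [584.08418683 220.00475056  15.7078866 ]
39.004451144560115 60.69464921951294 [-0.5  0.   3.9] [583.9412901  220.10519993  15.65997688]
[583.10623334 219.98878166  59.98050835] 39.035988492705954 4.45
```

View pics/s1c.png

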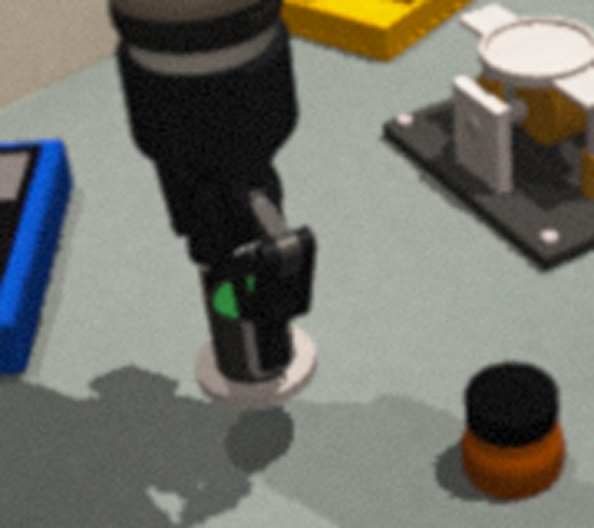

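The cell is held upright by the barrel, with its flange at about (237,264) in the full image and the jar untouched. I'll carry it over the dish and measure the flange against the dish there.

```bash
python3 - <<'E'
from h import *
p=robot.get_eef_pos()
robot.movel([p[0],p[1],150],speed=150); robot.movel([*C[:2],150],speed=200); robot.dwell(0.4)
print(robot.get_eef_pos(),robot.get_orientation(),ORI,robot.get_clock(),robot.get_grip_width())
t=np.array(robot.get_eef_pos())
for n in("side","top"):
    im=optics.get_image(n); P=cloud(im); z=P[...,2]; save(im,n+"2")
    hsv=cv2.cvtColor(im["frame"],cv2.COLOR_RGB2HSV)
    m=(abs(z-(t[2]-15.7+6))<5)&(np.hypot(P[...,0]-t[0],P[...,1]-t[1])<45)&(hsv[...,2]>120)&(hsv[...,1]<60)
    q=P[m]; print(n,len(q),q.mean(0) if len(q) else "")
    if len(q)>20:
        # circle fit with R=30 to outer points by angle
        d=q[:,:2]-t[:2]; ang=np.arctan2(d[:,1],d[:,0]); b=np.digitize(ang,np.linspace(-np.pi,np.pi,25))
        o=np.array([d[b==k][np.argmax(np.hypot(*d[b==k].T))] for k in np.unique(b) if (b==k).sum()>3])
        from scipy.optimize import least_squares
        s=least_squares(lambda x:np.hypot(o[:,0]-x[0],o[:,1]-x[1])-30,[0,0],loss="soft_l1"); print("offset of flange from TCP",s.x.round(2),np.abs(s.fun).mean().round(2),len(o), cv2.minEnclosingCircle(d.astype(np.float32)))
im=optics.get_image("side")
c=cv2.resize(im["frame"][60:235,260:420],None,fx=3.4,fy=3.4,interpolation=cv2.INTER_CUBIC); cv2.imwrite("pics/s2c.png",c[...,::-1])
E
```

```text
[622.50201884 -63.59733643 150.00556401] [-2.52166130e+00 -1.87356036e+00 -2.36483021e-05] [2.52212548 1.87309569 0.        ] 7.2333 38.37353886408382
side 94 [614.18207176 -59.90867357 141.70888556]
offset of flange from TCP [0.13 0.35] 0.72 13 ((-1.6847511529922485, 1.729461431503296), 30.293781280517578)
top 43 [629.8146473  -38.28804992 141.810796  ]
offset of flange from TCP [-0.27 -0.33] 0.14 4 ((6.656754493713379, 23.4442138671875), 14.97707462310791)
```

View pics/s2c.png

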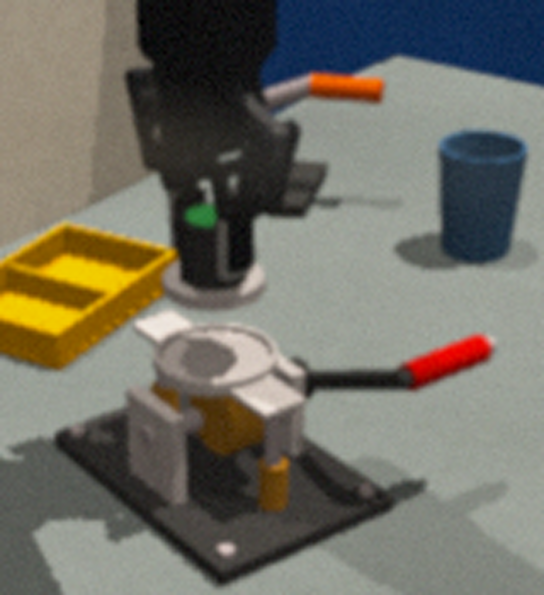

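The flange is within 1 mm of the TCP axis and the cell hangs upright over the dish. I'll lower it slowly until it touches.

```bash
python3 - <<'E'
from h import *
robot.movel([*C[:2],109],speed=80); robot.dwell(0.3)
print(robot.get_eef_pos(),robot.get_force())
print(robot.movel([*C[:2],99],speed=10,stop_force=3)); 
t=np.array(robot.get_eef_pos()); print(t,"bottom",t[2]-15.7,robot.get_force(),robot.get_moment(),robot.get_clock())
E
```

```text
[622.83171715 -63.9227915  109.48061018] [ 0.39101828  0.35181841 -0.91954411]
True
[622.43457913 -63.90680854 103.11567449] bottom 87.41567449394209 [-1.83145935  0.87241194  6.18809101] [ 0.04239243 -0.04972317 -0.02728848] 8.9833
```

Contact came at bottom height 87.4, so the cell is on the dish floor and not on the rim at 92. Releasing and checking.

```bash
python3 - <<'E'
from h import *
robot.ungrasp(); robot.dwell(0.3); robot.movel([*C[:2],190],speed=90)
q=C+LX*-100+LY*-95
robot.movel([q[0],q[1],190],speed=200); robot.dwell(.2)
print(robot.get_eef_pos(),robot.get_clock())
for n in("side","top"):
    im=optics.get_image(n); P=cloud(im); z=P[...,2]; save(im,n+"3")
    near=np.hypot(P[...,0]-C[0],P[...,1]-C[1])<45
    hsv=cv2.cvtColor(im["frame"],cv2.COLOR_RGB2HSV).astype(int)
    m=near&(z>126)&(z<142); print(n,m.sum(),np.median(P[m],0),cv2.minEnclosingCircle(P[m][:,:2].astype(np.float32)) if m.any() else "")
    m=(hsv[...,1]>150)&((hsv[...,0]<8)|(hsv[...,0]>172))&(np.hypot(P[...,0]-q[0],P[...,1]-q[1])<50)&(z>80)&(z<115)
    print("red",m.sum(),np.median(P[m],0) if m.any() else "",q)
im=optics.get_image("side")
c=cv2.resize(im["frame"][60:235,260:420],None,fx=3.4,fy=3.4,interpolation=cv2.INTER_CUBIC); cv2.imwrite("pics/s3c.png",c[...,::-1])
E
```

```text
[ 500.31646358 -125.24172722  189.89082438] 11.975
side 203 [618.632995   -58.37228354 133.39395997] ((622.0279541015625, -63.341278076171875), 21.356483459472656)
red 193 [ 496.69754035 -120.51006039  101.39364936] [ 499.31002954 -125.94217257    0.        ]
top 364 [621.29100586 -63.72134466 133.23985289] ((622.03369140625, -63.81896209716797), 20.096773147583008)
red 202 [ 501.62244756 -119.00546542  103.13422575] [ 499.31002954 -125.94217257    0.        ]
```

View pics/s3c.png

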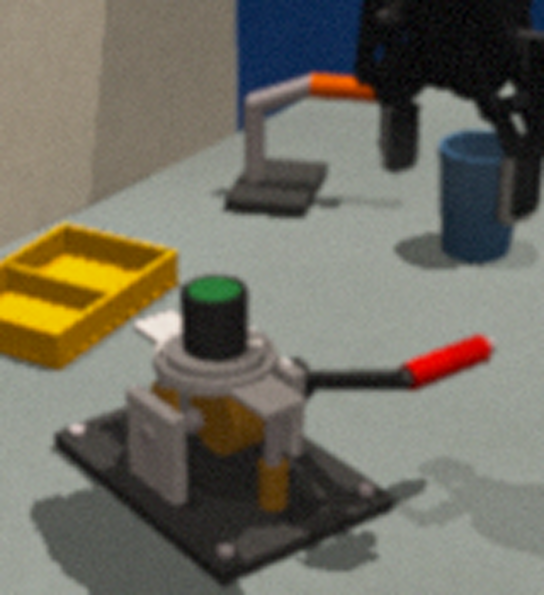

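The cell stands upright in the dish (barrel centre about (622, -63.7)), and the lever is still down. Next I'll grip the sleeve and swing it along the arc.

```bash
python3 - <<'E'
from h import *
piv=C+LY*-95+np.array([0,0,50.])
def tcp(a): t=np.deg2rad(25)+a; return piv+110*(-np.cos(t)*LX+np.sin(t)*np.array([0,0,1]))-[0,0,18]
print(robot.movel(tcp(0),speed=80,stop_force=8),robot.get_eef_pos(),tcp(0))
f0=np.array(robot.get_force()); robot.gripper_close(); print(robot.get_grip_width(),robot.get_grip_force(),robot.get_force()-f0)
for a in np.linspace(0,1.134,10)[1:]:
    robot.movel(tcp(a),speed=40); print(round(a,2),np.round(robot.get_eef_pos()-tcp(a),1),np.round(robot.get_force()-f0,1),round(robot.get_grip_width(),1))
robot.dwell(.5); print(robot.get_eef_pos()-tcp(1.134),robot.get_clock(),robot.get_grip_force(),robot.get_force()-f0)
for n in("side","top"):
    im=optics.get_image(n); P=cloud(im); z=P[...,2]
    m=(np.hypot(P[...,0]-C[0],P[...,1]-C[1])<28)&(z>136)&(z<152); print(n,m.sum(),np.median(P[m],0),cv2.minEnclosingCircle(P[m][:,:2].astype(np.float32)) if m.any() else "")
    if n=="side": c=cv2.resize(im["frame"][60:235,260:420],None,fx=3.4,fy=3.4,interpolation=cv2.INTER_CUBIC); cv2.imwrite("pics/s4c.png",c[...,::-1])
E
```

```text
False [ 500.04881543 -126.1221746    78.96720965] [ 499.60310661 -126.03065776   78.48800879]
15.86532837173956 58.42517673969269 [0.92671871 0.52635121 1.49031934]
0.13 [0. 0. 0.] [ 1.3  0.5 -3.9] 16.0
0.25 [0.  0.  0.1] [ 0.5  0.7 -4.3] 16.4
0.38 [-0.1  0.   0.1] [-0.2  1.5 -3.1] 16.1
0.5 [ 0.1 -0.   0.2] [-2.5  1.2 -0.9] 16.3
0.63 [ 0.3 -0.2  0.4] [-3.3  1.7  2.7] 15.9
0.76 [ 0.  -0.1  0.2] [-3.9  2.1  4.8] 16.0
0.88 [ 0.2 -0.2  0.3] [-3.7  1.5  4.7] 16.3
1.01 [ 0.4 -0.2  0.4] [-2.7  0.7  5.6] 15.9
1.13 [ 0.6 -0.2  0.5] [-1.9  1.   5.9] 16.0
[ 0.31763738 -0.16739993  0.39596408] 19.3083 59.38646078109741 [-1.42249572  0.48317399  4.50918941]
side 211 [620.03086158 -58.05664596 143.75389544] ((623.1255493164062, -63.16986846923828), 21.497779846191406)
top 372 [621.44369848 -63.07419545 143.82796624] ((621.587158203125, -63.865840911865234), 20.280017852783203)
```

View pics/s4c.png

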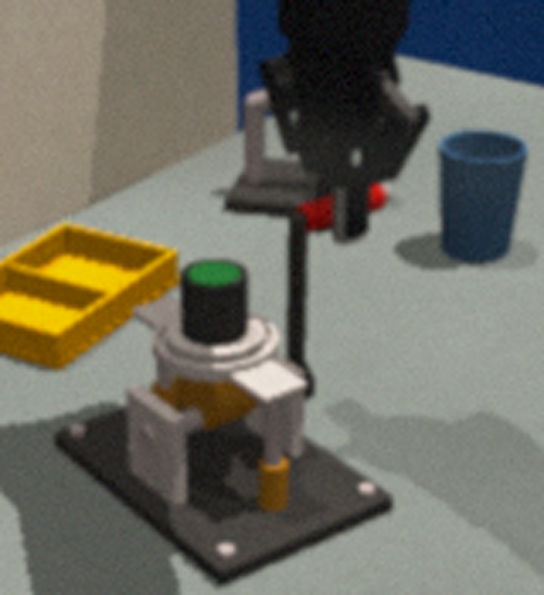

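The lever stands upright with its sleeve between the fingers. The cell has risen 10.5 mm, is still upright and centred, and forces are low, so I'm handing the job in.

```bash
python3 -c "
from h import *
print(np.abs(robot.get_joint_velocities()).max()); print(robot.finish_job())"
```

```text
0.0016443411151900612
the job is handed in; nothing more can be done
None
```

The lens cell was set gently in the dish and let go, the cam lever is held straight up by its red sleeve, the jar and the ring were left alone, and the job was handed in at about 19 s of the 48 s allowed (no verdict was returned).

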